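# Shut a lino block in its carrier and tuck the flap

## Robot

A 7-joint arm with a two-finger parallel gripper is mounted at the origin on a cart in front of the work surface, level with it; the furniture and walls round the work are solid. World frame = base frame: x ahead of the robot, y to its left, z up, the work surface at z = 0. Lengths are in m, angles in rad, forces in N, time in s.
With the tool pointing down it reaches from about 0.425 to 0.875 m from the base axis. Payload 4.7 kg.
Tool frame: the origin (TCP) lies at the very end of the fingers, on their centre line; the grasp point (between the pads) lies 19 mm behind it (grip_point_offset is the distance from the TCP to the grasp point, in m); x points along the fingers, z is the direction in which the jaws open and shut, and the axes are right-handed (so a half turn about x gives the same grasp; the last joint's range is limited). The gripper opens to 87 mm and grips with 3 to 60 N. Pads are 19 mm wide; open, the fingers measure 117 mm over their backs; the gripper's body (75 mm by 190 mm) begins 51 mm behind the grasp point.
Start: joints at [-1.321, 0.321, -0.07, 1.45, 0.023, 1.371, -0.057], TCP at [0.152, 0.632, 0.223] pointing down, gripper open.
Joint ranges: [-2.86, 2.86], [-0.3, 2.09], [-1.38, 1.24], [0.06, 2.45], [-1.56, 4.7], [0.09, 2.05], [-2.69, 2.69]. Speed limits (rad/s): [2.57, 2.57, 3.14, 3.14, 3.14, 3.14, 3.14].

## Interface

Orientations are given as a rotation vector (axis times angle).
In Python, from bench import get_state, get_image, calibration, close_job, grip_point_offset gives the robot as it stands.
- The arm moves only by the tool play_rows, never from a script. Its argument "targets" is a list of rows, each an object with "claw": the closure, from 0 (fully open) to 1 (shut); "linear": the shift along the tool's x, y, z as a fraction of full scale, a list of three; "rotation": the turn, a rotation vector about the tool's x, y, z as a fraction of full scale, a list of three. In form: [{"claw": claw, "linear": [x, y, z], "rotation": [wx, wy, wz]}, ...]. A call has 1 to 10 rows; each row shifts and turns the pose as measured when the row begins, along the tool's axes as they then stand; what a row does not reach is not made up. Full scale, the value 1, is 2.5 cm for a shift and 90 degrees for a turn. A row lasts 1/12 s, in which the tool goes at most 41.7 mm and 7.16 degrees, less where a joint would pass 70% of its speed; a pose out of reach is approached as far as the arm can. A call with a number of a shift or a turn outside -1 to 1 is refused whole. A call with a gripper value outside its range is refused whole. The fingers move at their own pace and stop on an object; "newtons" is the grip in N (left out, the last holds). Time passes only in rows, so rows that do not move let the fingers close. It gives the time, the measured TCP pose, the force and the opening at its end, in the units of the state.
- get_state(): the state, without advancing time (a new reading comes with each control period).
- get_image(name): name is "side" or "top" or "wrist"; returns the picture (384x512x3 uint8, blue, green, red); there is no depth.
- calibration(name): a dict with "fx", "fy", "cx", "cy" (pixels), "dist_coeffs" ([k1, k2, p1, p2, k3] as OpenCV has them; the pictures are not rectified), "rvec" (rotation vector, rad) and "tvec" (3), from world to camera coordinates, as OpenCV has them; the wrist camera has in their place "hand_eye" (4x4, takes a point from camera to tool coordinates, whose origin is the TCP and whose axes are the tool frame's). Camera axes: x right, y down, z forward; pixel columns grow to the right and rows downward; lengths in m; the calibration is good to about 2 mm. A picture is of the moment at which its call begins: read the wrist's pose just before it. calibration takes no time and is no camera call.
- close_job(): hands the job in, once; it reports no verdict.
The state is a dict: "time": time; "joint_positions": joint angles; "qd": joint speeds; "joint_torque": joint torques, N m; "position": TCP position; "tool_rot": TCP orientation; "ft_force": force on the tool from outside, world axes, zero at the start; "torque": the same for the moment, N m; "grip_width": opening from 0.0 (shut) to 1.0 (fully open).
Only numpy, scipy, OpenCV 4.12 (cv2) and the standard library are available. Lean on these libraries where they do the work, as an engineer would, in place of code of your own. Each camera call takes 0.05 s, during which the arm holds its last target. There are 200 camera calls.

## Task

Put the carved lino block away in its carrier without picking anything up: with a fingertip, push the block along the channel until it is fully home against the end stop. Close the carrier over it: fold the red flap across, press it down flat and push it across so that its front edge is fully tucked under the metal lip and stays shut when you let go. Use fingertip pushes and presses; do not lift or tip the block, and leave everything else on the table where it is.

Things in the scene. Friction and masses are not known exactly. Their poses are not given: they have to be found in the camera images.
- carrier: Plywood block carrier, screwed to the table. Origin on the table top, under where the seated block belongs. Heights are from the table. Base board 8 mm thick, x -112 to +72, y -62 to +68 mm. A 70 mm wide channel runs along x between walls 32 mm high (y = +-35 mm); end stop at x = +48.5 mm; open at the -x end. Flap hinge along the +y side (black steel cheeks 44 mm high at x = -31 and +47 mm), lip along the -y side.
- mouth (a point): Middle of the channel's open mouth, on the base board (8 mm high), 50 mm toward -x from the carrier's origin. In front of it the base board goes on for 62 mm as a flat tongue.
- lip (a point): Middle of the retaining lip, underside (40 mm high), at y = -39 mm of the carrier. The aluminium lip is fixed, 76 mm long along the carrier's x, 4 mm thick, on an upright on its -y side whose inner face is at y = -47 mm. On its +y side a lead-in bent upward goes on to y = -33 mm, 47 mm high.
- flap (a joint): Fold angle of the red flap (rad): 0 flat over the channel, 1.57 upright, more = leaning outward (+y of the carrier); stop at 2.2. Stiff plate 64 mm along the hinge (x = -24 to +40 mm of the carrier), 4 mm thick, 76 mm long from hinge rod to edge. Flat, its top is 36 mm high. A light spring holds it near 1.7; pressed flat it pushes back with 2 to 3 N at 50 mm from the rod and springs open if let go untucked.
- tuck (a joint): Slide of hinge rod (at first y = +47 mm of the carrier, 34 mm high) and flap in slots toward the lip, the carrier's -y (m): 0 at first, 0.016 fully tucked. Friction 6 N; stays where left. Flat flap's edge: y = -29 mm at 0 (clear of the lip), -45 mm at 0.016 (under it). Slid too early (by pushing the standing flap low down) or not held flat, the edge rides onto the lip and must be drawn back.
- flap_edge (a point): Middle of the flap's free edge, 76 mm from the hinge rod, at half thickness.
- flap_rib (a point): Top of the black thumb rib across the flap's outer face (its upper face when flat), 56 mm from the hinge rod; the rib is 50 mm long (parallel to the hinge), 6 mm wide, 7 mm above the plate. A fingertip pressed on the flap on the hinge side of the rib can push the flap toward the lip.
- block_center (a point): Centre of the loose carved lino block (brown, pale wavy lines), 95 x 65 x 21 mm, about 0.1 kg, long side along the channel. At first it lies on the base board, partly out of the mouth (25 to 55 mm short of home). Home: touching the end stop, centre at x = 0 of the carrier, 18 mm above the table.
- ink_tin: Teal ink tin, 68 mm across, 50 mm high, near the lip side of the carrier. Origin under its centre. Leave alone.
- baren: Wooden rubbing disc with a knob, 108 mm across, 48 mm high, left of the carrier's mouth. Origin under its centre. Leave alone.
- paste_pot: Small pot with red lid, 58 mm across, 50 mm high. Origin under its centre. Leave alone.
Not all that is in view belongs to the job. Of the things that look like the part that bears block_center, the larger one is meant.

How it is judged:
At the end, for the whole second after the job is handed in: Block on the base board within 6 mm of touching the end stop; flap down (under 0.09 rad) with its hinge slid at least 10 of its 16 mm toward the lip, edge beneath the lip, staying shut untouched; ink tin, rubbing disc and paste pot within 30 mm of where they were (x of block_center in the frame of carrier above -0.006 m and height (world z) of block_center below 0.024 m and value of joint flap below 0.09 rad and value of joint tuck above 0.01 m and distance of each of ink_tin, baren, paste_pot from where it was at the start of the episode below 0.03 m).
It fails at once if the lino block is lifted or tipped up (height (world z) of block_center above 0.032 m or angle between block_center's own z axis and vertical above 0.3 rad).
It fails at once if one of the other things on the table is displaced by more than 30 mm, lifted or knocked over (distance of any of ink_tin, baren, paste_pot from where it was at the start of the episode above 0.03 m or angle between any of ink_tin, baren, paste_pot's own z axis and vertical above 0.5 rad).
It also fails if it takes over 48 s, if anything falls off the work surface, if the arm or the gripper's body presses on something with over 40 N, if the wrist force passes 120 N, or if a joint passes its speed limit or range.

## Working session

There is one attempt and no reset: what is moved stays moved. The work goes in short steps, Python scripts to look and compute and a tool call to move; the robot and the scene stay as the last step left them, time stands still between calls to the robot, and variables do not carry over. Pictures are saved under pics/ and viewed, about 8 in all and at most 12, crops included, and the job is handed in when it is done.

Besides the shell and the picture viewer there is one more tool, called after ">>>" as name([rows], argument=value, ...), one row to a line, values as JSON. play_rows: Moves the arm, as the interface text tells. Shift numbers are shares of 2.5 cm and turn numbers shares of 90 degrees, none past 1 either way. Its arguments: {"type":"object","properties":{"targets":{"type":"array"},"newtons":{"type":"number"}},"required":["targets"]}

```bash
mkdir -p pics; cat > h.py <<'E'
import numpy as np, cv2
from bench import *
def cam(n):
    c=calibration(n); K=np.array([[c['fx'],0,c['cx']],[0,c['fy'],c['cy']],[0,0,1.]]); d=np.array(c['dist_coeffs'],float)
    if 'rvec' in c:
        R=cv2.Rodrigues(np.array(c['rvec'],float))[0]; t=np.array(c['tvec'],float).ravel()
        return K,d,R,t
    return K,d,np.array(c['hand_eye'])
def ray(n,px):
    K,d,R,t=cam(n); u=cv2.undistortPoints(np.array(px,float).reshape(-1,1,2),K,d).reshape(-1,2)
    v=np.c_[u,np.ones(len(u))]@R; return -R.T@t,v
def plane(n,px,z):
    o,v=ray(n,px); return o+v*((z-o[2])/v[:,2])[:,None]
def proj(n,P):
    K,d,R,t=cam(n); return cv2.projectPoints(np.array(P,float).reshape(-1,1,3),cv2.Rodrigues(R)[0],t,K,d)[0].reshape(-1,2)
E
python3 - <<'E'
from h import *
for n in('top','side'):
    im=get_image(n); cv2.imwrite(f'pics/{n}0.png',im); K,d,R,t=cam(n); print(n,-R.T@t,R[2])
    cv2.imwrite(f'pics/{n}0v.png',cv2.resize(im,(800,600),interpolation=cv2.INTER_CUBIC))
s=get_state();print(s['position'],s['tool_rot'],s['ft_force'],s['grip_width'],s['time'])
print(cv2.Rodrigues(np.array(s['tool_rot']))[0].round(3))
E
```

```text
top [ 0.3097702  -0.15207745  0.97710465] [ 0.19891328 -0.02502341 -0.97969757]
side [0.38067831 0.79053932 0.68092771] [ 0.11264165 -0.83905005 -0.53226579]
[0.15178858 0.63150529 0.22155855] [-1.03494084  1.3128879   1.03301065] [ 0.19247557  0.05399153 -0.27678575] 1.0049233372558848 0.1
[[-0.    -0.972  0.234]
 [-0.002  0.234  0.972]
 [-1.    -0.    -0.002]]
```

View pics/top0v.png

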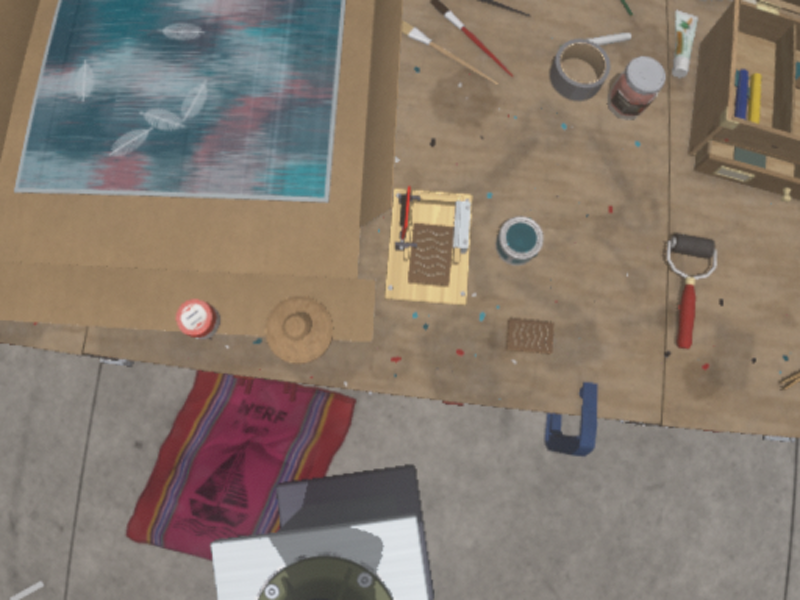

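View pics/side0v.png

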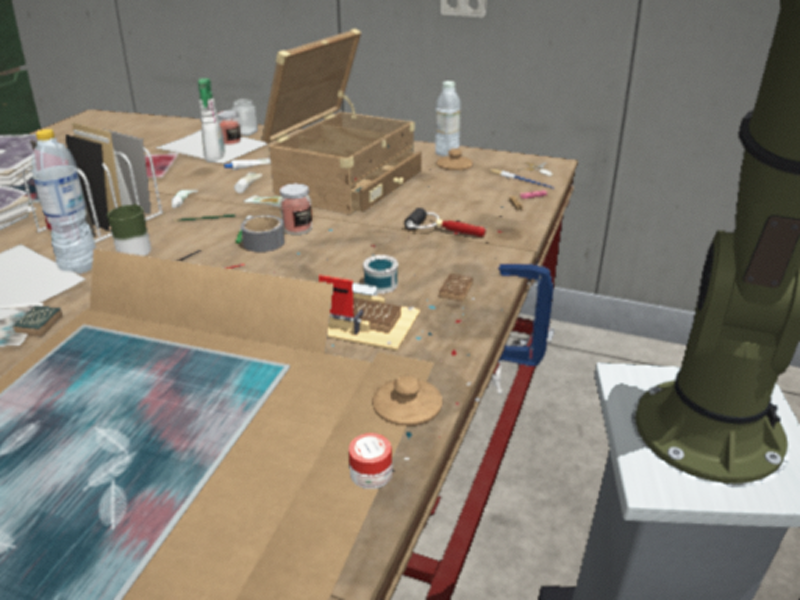

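The top view shows the carrier at about (430,247), with its mouth toward the robot. The red flap stands at (405,215), the lip is at (462,225), and the block sticks out of the mouth at (430,255). The decoy block is at (530,335). A cardboard wall stands to the left of the carrier.

```bash
python3 - <<'E'
from h import *
im=cv2.imread('pics/top0.png')
x0,y0,x1,y1=235,110,320,205
hsv=cv2.cvtColor(im,cv2.COLOR_BGR2HSV)
print(hsv[190,252],hsv[190,290],hsv[200,240],hsv[165,275], hsv[205,270])
m=cv2.inRange(hsv,(15,60,170),(35,255,255)); m2=np.zeros_like(m); m2[y0:y1,x0:x1]=m[y0:y1,x0:x1]
m2=cv2.morphologyEx(m2,cv2.MORPH_OPEN,np.ones((3,3)))
n,l,st,c=cv2.connectedComponentsWithStats(m2); print(st[1:])
pts=np.argwhere(m2)[:,::-1]
h=cv2.convexHull(pts.astype(np.float32)); w=plane('top',h.reshape(-1,2),0.008)[:,:2]
r=cv2.minAreaRect((w*1000).astype(np.float32)); print('board',r); print(cv2.boxPoints(r))
mb=cv2.inRange(hsv,(0,60,30),(18,200,130)); mb2=np.zeros_like(mb); mb2[140:185,258:292]=mb[140:185,258:292]
mb2=cv2.morphologyEx(cv2.morphologyEx(mb2,cv2.MORPH_CLOSE,np.ones((5,5))),cv2.MORPH_OPEN,np.ones((3,3)))
h=cv2.convexHull(np.argwhere(mb2)[:,::-1].astype(np.float32)); w=plane('top',h.reshape(-1,2),0.029)[:,:2]
r=cv2.minAreaRect((w*1000).astype(np.float32)); print('block',r)
a=cv2.resize(im[y0:y1,x0:x1],None,fx=6,fy=6,interpolation=cv2.INTER_CUBIC)
cv2.imwrite('pics/crop.png',a)
print(a.shape)
E
```

```text
[ 19  94 204] [ 21  91 221] [ 16  71 129] [ 14  78 128] [ 15  71 151]
[[ 252  121    8    3   24]
 [ 264  122   37    7  177]
 [ 247  127   53   68 1242]
 [ 264  130   27   15  359]
 [ 260  147    4    4   15]]
board ((560.9852905273438, -240.2626190185547), (129.03602600097656, 186.1085205078125), 77.27703094482422)
[[ 456.0066  -282.70245]
 [ 637.5455  -323.6905 ]
 [ 665.964   -197.82278]
 [ 484.4251  -156.83475]]
block ((540.2698364257812, -239.07638549804688), (61.53974914550781, 94.01812744140625), 76.00362396240234)
(570, 510, 3)
```

View pics/crop.png

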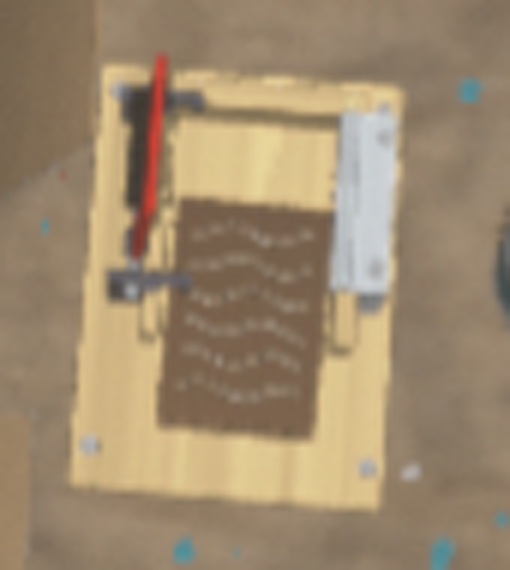

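>>> play_rows([
  {"claw": 1, "linear": [0, -1, 0], "rotation": [0.0245, 0, 0]},
  {"claw": 1, "linear": [0, -1, 0], "rotation": [0.0245, 0, 0]},
  {"claw": 1, "linear": [0, -1, 0], "rotation": [0.0245, 0, 0]},
  {"claw": 1, "linear": [0, -1, 0], "rotation": [0.0245, 0, 0]},
  {"claw": 1, "linear": [0, -1, 0], "rotation": [0.0245, 0, 0]},
  {"claw": 1, "linear": [0, -1, 0], "rotation": [0.0245, 0, 0]},
  {"claw": 1, "linear": [0, -1, 0], "rotation": [0.0245, 0, 0]},
  {"claw": 1, "linear": [0, -1, 0], "rotation": [0.0245, 0, 0]},
  {"claw": 1, "linear": [0, -1, 0], "rotation": [0.0245, 0, 0]},
  {"claw": 1, "linear": [0, -1, 0], "rotation": [0.0245, 0, 0]},
], newtons=20)

```text
time: 0.93
position: [0.3879, 0.5244, 0.2154]
tool_rot: [-0.732, 1.455, 0.724]
ft_force: [-0.2, -0.2, -0.1]
grip_width: 0.328
```

```bash
python3 - <<'E'
from h import *
k=512/800
for a,b in(((393,205),(328,286)),((360,225),(326,352)),):
    o1,v1=ray('top',np.array(a)*k);o2,v2=ray('side',np.array(b)*k)
    A=np.c_[v1[0],-v2[0]];t=np.linalg.lstsq(A,o2-o1,rcond=None)[0]
    p,q=o1+v1[0]*t[0],o2+v2[0]*t[1];print(p,q)
E
```

```text
[ 0.60355186 -0.1887795   0.1026161 ] [ 0.6090397  -0.18858011  0.10445135]
[ 0.61010403 -0.13503686  0.00545744] [ 0.60821176 -0.13507433  0.00487189]
```

>>> play_rows([
  {"claw": 1, "linear": [0, -1, 0], "rotation": [0.0245, 0, 0]},
  {"claw": 1, "linear": [0, -1, 0], "rotation": [0.0245, 0, 0]},
  {"claw": 1, "linear": [0, -1, 0], "rotation": [0.0245, 0, 0]},
  {"claw": 1, "linear": [0, -1, 0], "rotation": [0.0245, 0, 0]},
  {"claw": 1, "linear": [0, -1, 0], "rotation": [0.0245, 0, 0]},
  {"claw": 1, "linear": [0, -1, 0], "rotation": [0.0245, 0, 0]},
  {"claw": 1, "linear": [0, -1, 0], "rotation": [0.0245, 0, 0]},
  {"claw": 1, "linear": [0, -1, 0], "rotation": [0.0245, 0, 0]},
  {"claw": 1, "linear": [0, -1, 0], "rotation": [0.0245, 0, 0]},
  {"claw": 1, "linear": [0, -1, 0], "rotation": [0.0245, 0, 0]},
])

```text
time: 1.77
position: [0.5733, 0.3179, 0.2121]
tool_rot: [-0.407, 1.546, 0.383]
ft_force: [0.2, 0.0, -0.3]
grip_width: 0.003
```

>>> play_rows([
  {"claw": 1, "linear": [0, -1, -0.2], "rotation": [0.0245, 0, 0]},
  {"claw": 1, "linear": [0, -1, -0.2], "rotation": [0.0245, 0, 0]},
  {"claw": 1, "linear": [0, -1, -0.2], "rotation": [0.0245, 0, 0]},
  {"claw": 1, "linear": [0, -1, -0.2], "rotation": [0.0245, 0, 0]},
  {"claw": 1, "linear": [0, -1, -0.2], "rotation": [0.0245, 0, 0]},
  {"claw": 1, "linear": [0, -1, -0.2], "rotation": [0.0245, 0, 0]},
  {"claw": 1, "linear": [0, -1, -0.2], "rotation": [0.0245, 0, 0]},
  {"claw": 1, "linear": [0, -1, -0.2], "rotation": [0.0245, 0, 0]},
  {"claw": 1, "linear": [0, -1, -0.2], "rotation": [0.0245, 0, 0]},
  {"claw": 1, "linear": [0, -1, -0.2], "rotation": [0.0245, 0, 0]},
])

```text
time: 2.6
position: [0.6073, 0.0377, 0.2132]
tool_rot: [-0.077, 1.582, 0.039]
ft_force: [0.2, -0.1, 0.6]
grip_width: 0.004
```

```bash
cat >> h.py <<'E'
O=np.array([.5798,-.2476,0]); Y=np.deg2rad(-12.7); Rc=np.array([[np.cos(Y),-np.sin(Y),0],[np.sin(Y),np.cos(Y),0],[0,0,1]])
def tool():
    s=get_state(); return np.array(s['position']),cv2.Rodrigues(np.array(s['tool_rot'],float))[0],s
def need(target,yaw_z=-12.7):
    "target in carrier frame (m) -> rows needed: tool-frame shift in full scales, and turn about tool axes in degrees to stand upright with z heading yaw_z"
    p,R,s=tool(); d=O+Rc@np.array(target)-p
    a=np.deg2rad(yaw_z); x=np.array([0,0,-1.]); z=np.array([np.cos(a),np.sin(a),0]); y=np.cross(z,x)
    rv=cv2.Rodrigues(R.T@np.c_[x,y,z])[0].ravel()
    print('t',s['time'],'carrier mm',(Rc.T@(p-O)*1000).round(1),'shift/25mm',(R.T@d/.025).round(2),'turn deg',np.rad2deg(rv).round(2),'F_c',(Rc.T@np.array(s['ft_force'])).round(1),'grip',round(s['grip_width'],3))
E
python3 -c "
from h import *
need([-.116,0,.2])"
```

```text
t 2.6 carrier mm [-35.9 284.3 213.2] shift/25mm [ 0.84 -9.93 -6.37] turn deg [16.92 -0.52  1.43] F_c [ 0.2 -0.1  0.6] grip 0.004
```

>>> play_rows([
  {"claw": 1, "linear": [0, -1, -0.6], "rotation": [0.019, 0, 0.0016]},
  {"claw": 1, "linear": [0, -1, -0.55], "rotation": [0.019, 0, 0.0016]},
  {"claw": 1, "linear": [0, -1, -0.5], "rotation": [0.019, 0, 0.0016]},
  {"claw": 1, "linear": [0, -1, -0.5], "rotation": [0.019, 0, 0.0016]},
  {"claw": 1, "linear": [0, -1, -0.4], "rotation": [0.019, 0, 0.0016]},
  {"claw": 1, "linear": [0, -1, -0.4], "rotation": [0.019, 0, 0.0016]},
  {"claw": 1, "linear": [0, -1, -0.4], "rotation": [0.019, 0, 0.0016]},
  {"claw": 1, "linear": [0, -1, -0.3], "rotation": [0.019, 0, 0.0016]},
  {"claw": 1, "linear": [0, -1, -0.3], "rotation": [0.019, 0, 0.0016]},
  {"claw": 1, "linear": [0, -1, -0.3], "rotation": [0.019, 0, 0.0016]},
])

```text
time: 3.43
position: [0.4712, -0.2307, 0.2161]
tool_rot: [0.209, 1.571, -0.211]
ft_force: [0.5, -0.4, 0.0]
grip_width: 0.003
```

```bash
python3 - <<'E'
from h import *
need([-.116,0,.1])
p,R,s=tool()
im=get_image('wrist');cv2.imwrite('pics/w1.png',im)
K,d,H=cam('wrist');print(H.round(3))
# project carrier reference corners with current guess
P=np.array([[-112,-62,8],[-112,68,8],[72,68,8],[72,-62,8],[48.5,35,32],[48.5,-35,32],[-50,35,32],[-50,-35,32],[-38,-33,47],[38,-33,47]])/1000
W=O+P@Rc.T; T=(W-p)@R; C=(T-H[:3,3])@H[:3,:3]
q=cv2.projectPoints(C,np.zeros(3),np.zeros(3),K,d)[0].reshape(-1,2)
for (u,v) in q: cv2.circle(im,(int(u),int(v)),3,(255,0,255),1)
print(q.round(0).tolist()); cv2.imwrite('pics/w1o.png',im)
E
```

```text
t 3.4333 carrier mm [-109.6   -7.4  216.1] shift/25mm [ 4.65  0.3  -0.22] turn deg [-2.59 -0.6   0.15] F_c [ 0.5 -0.3  0. ] grip 0.003
[[ 0.    -0.287  0.958 -0.162]
 [ 0.001 -0.958 -0.287  0.079]
 [ 1.     0.001  0.    -0.   ]
 [ 0.     0.     0.     1.   ]]
[[258.0, 213.0], [252.0, 98.0], [423.0, 92.0], [413.0, 207.0], [409.0, 126.0], [404.0, 191.0], [314.0, 129.0], [314.0, 195.0], [328.0, 197.0], [400.0, 194.0]]
```

View pics/w1o.png

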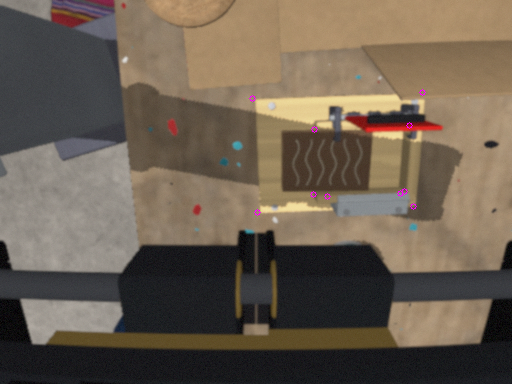

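The wrist view shows the carrier outline, the block at (326,160), the flap at (395,125) and the lip at (370,205). The projected carrier corners agree to about 4 px. Next I descend behind the block.

>>> play_rows([
  {"claw": 1, "linear": [0.9, 0.1, -0.1], "rotation": [-0.015, 0, 0]},
  {"claw": 1, "linear": [0.9, 0.1, -0.1], "rotation": [-0.014, 0, 0]},
  {"claw": 1, "linear": [0.9, 0.1, 0], "rotation": [0, 0, 0]},
  {"claw": 1, "linear": [0.9, 0, 0], "rotation": [0, 0, 0]},
  {"claw": 1, "linear": [0.9, 0, 0], "rotation": [0, 0, 0]},
  {"claw": 1, "linear": [0.9, 0, 0], "rotation": [0, 0, 0]},
  {"claw": 1, "linear": [0.9, 0, 0], "rotation": [0, 0, 0]},
  {"claw": 1, "linear": [0.9, 0, 0], "rotation": [0, 0, 0]},
  {"claw": 1, "linear": [0, 0, 0], "rotation": [0, 0, 0]},
])

```text
time: 4.23
position: [0.456, -0.2436, 0.0316]
tool_rot: [0.2, 1.567, -0.208]
ft_force: [-1.8, 0.7, -0.8]
grip_width: 0.006
```

```bash
python3 -c "
from h import *
need([-.116,0,.015])"
```

```text
t 4.2333 carrier mm [-121.7  -23.3   31.6] shift/25mm [0.66 0.94 0.19] turn deg [-2.16 -0.27  0.32] F_c [-2.   0.3 -0.8] grip 0.006
```

>>> play_rows([
  {"claw": 1, "linear": [0, 0.5, 0.1], "rotation": [-0.014, 0, 0.002]},
  {"claw": 1, "linear": [0, 0.5, 0.1], "rotation": [-0.014, 0, 0.002]},
  {"claw": 1, "linear": [0.3, 0, 0], "rotation": [0, 0, 0]},
  {"claw": 1, "linear": [0.3, 0, 0], "rotation": [0, 0, 0]},
  {"claw": 1, "linear": [0, 0, 0], "rotation": [0, 0, 0]},
])

```text
time: 4.65
position: [0.4701, -0.2196, 0.019]
tool_rot: [0.168, 1.564, -0.165]
ft_force: [-0.2, -0.1, -0.2]
grip_width: 0.003
```

```bash
python3 -c "
from h import *
need([-.062,0,.015])"
```

```text
t 4.65 carrier mm [-113.2    3.2   19. ] shift/25mm [ 0.16 -0.15  2.05] turn deg [ 0.53 -0.01 -0.1 ] F_c [-0.2 -0.1 -0.2] grip 0.003
```

>>> play_rows([
  {"claw": 1, "linear": [0.1, -0.1, 0.3], "rotation": [0.003, 0, 0]},
  {"claw": 1, "linear": [0, -0.05, 0.3], "rotation": [0, 0, 0]},
  {"claw": 1, "linear": [0, 0, 0.3], "rotation": [0, 0, 0]},
  {"claw": 1, "linear": [0, 0, 0.3], "rotation": [0, 0, 0]},
  {"claw": 1, "linear": [0, 0, 0.3], "rotation": [0, 0, 0]},
])

```text
time: 5.07
position: [0.5093, -0.2328, 0.0175]
tool_rot: [0.173, 1.562, -0.17]
ft_force: [-0.7, 0.1, 0.1]
grip_width: 0.007
```

```bash
python3 -c "
from h import *
need([-.062,0,.015])"
```

```text
t 5.0667 carrier mm [-72.1  -1.1  17.5] shift/25mm [0.1  0.04 0.4 ] turn deg [ 0.2   0.09 -0.13] F_c [-0.7 -0.1  0.1] grip 0.007
```

>>> play_rows([
  {"claw": 1, "linear": [0, 0, 0.2], "rotation": [0, 0, 0]},
  {"claw": 1, "linear": [0, 0, 0.2], "rotation": [0, 0, 0]},
  {"claw": 1, "linear": [0, 0, 0.2], "rotation": [0, 0, 0]},
])

```text
time: 5.32
position: [0.5262, -0.2371, 0.0175]
tool_rot: [0.172, 1.563, -0.17]
ft_force: [-0.5, -0.7, 0.7]
grip_width: 0.002
```

```bash
python3 -c "
from h import *
need([-.062,0,.015])"
```

```text
t 5.3167 carrier mm [-54.6  -1.6  17.5] shift/25mm [ 0.1   0.06 -0.3 ] turn deg [ 0.2   0.05 -0.09] F_c [-0.3 -0.8  0.7] grip 0.002
```

>>> play_rows([
  {"claw": 1, "linear": [0, 0, 0.12], "rotation": [0, 0, 0]},
  {"claw": 1, "linear": [0, 0, 0.12], "rotation": [0, 0, 0]},
])

```text
time: 5.48
position: [0.5278, -0.2374, 0.0167]
tool_rot: [0.175, 1.575, -0.168]
ft_force: [-11.0, 3.1, 9.0]
grip_width: 0.005
```

```bash
python3 - <<'E'
from h import *
need([-.062,0,.015])
im=get_image('top');cv2.imwrite('pics/t2.png',im)
cv2.imwrite('pics/t2c.png',cv2.resize(im[100:215,225:335],None,fx=5,fy=5,interpolation=cv2.INTER_CUBIC))
E
```

```text
t 5.4833 carrier mm [-52.9  -1.5  16.7] shift/25mm [ 0.07  0.06 -0.36] turn deg [ 0.2  -0.63 -0.2 ] F_c [-11.4   0.6   9. ] grip 0.005
```

View pics/t2c.png

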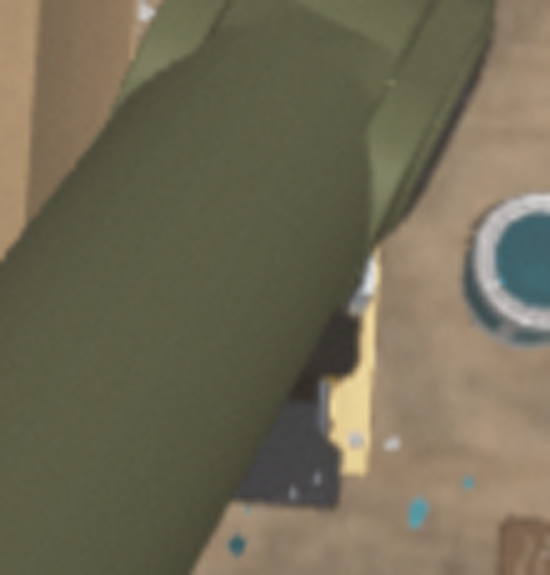

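The arm hides the carrier here, but the 11 N push-back suggests the end stop. I'll back off, rise and check with the wrist camera.

>>> play_rows([
  {"claw": 1, "linear": [0, 0, -0.4], "rotation": [0, 0, 0]},
  {"claw": 1, "linear": [0, 0, -0.6], "rotation": [0, 0, 0]},
  {"claw": 1, "linear": [-0.9, 0, -0.2], "rotation": [0, 0, 0]},
  {"claw": 1, "linear": [-1, 0, 0], "rotation": [0, 0, 0]},
  {"claw": 1, "linear": [-1, 0, 0], "rotation": [0, 0, 0]},
  {"claw": 1, "linear": [-1, 0, 0], "rotation": [0, 0, 0]},
  {"claw": 1, "linear": [-1, 0, 0], "rotation": [0, 0, 0]},
  {"claw": 1, "linear": [-1, 0, 0], "rotation": [0, 0, 0]},
  {"claw": 1, "linear": [-0.7, 0, 0], "rotation": [0, 0, 0]},
  {"claw": 1, "linear": [0, 0, 0], "rotation": [0, 0, 0]},
])

```text
time: 6.37
position: [0.4956, -0.2316, 0.1868]
tool_rot: [0.179, 1.575, -0.169]
ft_force: [0.1, -1.1, -0.6]
grip_width: 0.009
```

```bash
cat >> h.py <<'E'
def wproj(P,p,R):
    K,d,H=cam('wrist'); W=O+np.array(P)/1000@Rc.T; T=(W-p)@R; C=(T-H[:3,3])@H[:3,:3]
    return cv2.projectPoints(C,np.zeros(3),np.zeros(3),K,d)[0].reshape(-1,2)
E
python3 - <<'E'
from h import *
need([-.012,.085,.2])
p,R,s=tool(); im=get_image('wrist'); cv2.imwrite('pics/w2.png',im)
P=[[-112,-62,8],[-112,68,8],[72,68,8],[72,-62,8],[-47.5,32,29],[-47.5,-32,29],[47.5,32,29],[47.5,-32,29]]
q=wproj(P,p,R); print(q.round(0).tolist())
a,b=q.min(0)-30,q.max(0)+30; x0,y0=np.maximum(a,0).astype(int); x1,y1=np.minimum(b,[512,384]).astype(int)
for u,v in q: cv2.circle(im,(int(u),int(v)),2,(255,0,255),1)
print(x0,y0,x1,y1); cv2.imwrite('pics/w2c.png',cv2.resize(im[y0:y1,x0:x1],None,fx=2.5,fy=2.5,interpolation=cv2.INTER_CUBIC))
E
```

```text
t 6.3667 carrier mm [-85.7  -2.9 186.8] shift/25mm [-0.55  3.52  2.94] turn deg [ 0.02 -0.69 -0.27] F_c [ 0.3 -1.1 -0.6] grip 0.009
[[234.0, 227.0], [231.0, 104.0], [415.0, 106.0], [401.0, 227.0], [298.0, 144.0], [296.0, 207.0], [396.0, 145.0], [389.0, 208.0]]
201 74 445 257
```

View pics/w2c.png

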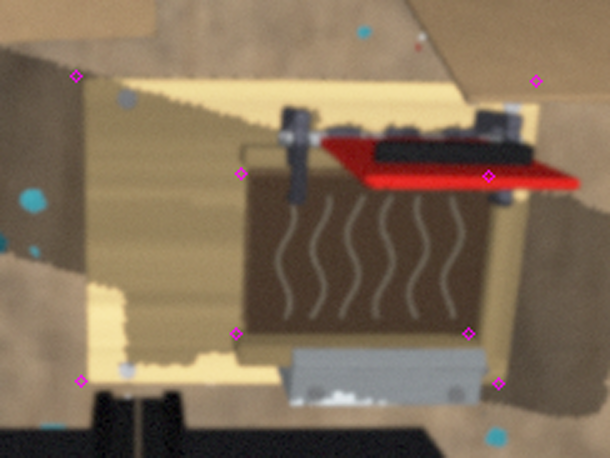

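The block is now home: its front edge is against the stop and its rear edge is level with the channel walls. The flap stands at crop (440,165), and the cardboard wall end is at the upper right. Next I move to the outer side of the flap.

>>> play_rows([
  {"claw": 1, "linear": [0, 0.9, 0.75], "rotation": [0, 0, 0]},
  {"claw": 1, "linear": [0, 0.9, 0.75], "rotation": [0, 0, 0]},
  {"claw": 1, "linear": [0, 0.9, 0.75], "rotation": [0, 0, 0]},
  {"claw": 1, "linear": [0, 0.9, 0.75], "rotation": [0, -0.007, -0.003]},
  {"claw": 1, "linear": [0, 0, 0], "rotation": [0, 0, 0]},
])

```text
time: 6.83
position: [0.5877, -0.1591, 0.1792]
tool_rot: [0.182, 1.568, -0.177]
ft_force: [0.0, 2.4, 0.7]
grip_width: 0.006
```

```bash
python3 - <<'E'
from h import *
print(wproj([[12,63,103],[4,116,0]],O*0+np.array([.4956,-.2316,.1868]),cv2.Rodrigues(np.array([.179,1.575,-.169]))[0]))
need([-.012,.085,.13])
E
```

```text
[[392.0476095  115.851479  ]
 [349.41314555  55.09028315]]
t 6.8333 carrier mm [-11.8  88.1 179.2] shift/25mm [ 1.97 -0.13  0.  ] turn deg [-0.4  -0.29 -0.15] F_c [-0.5  2.3  0.7] grip 0.006
```

>>> play_rows([
  {"claw": 1, "linear": [0, -0.1, -0.2], "rotation": [-0.004, -0.003, -0.002]},
  {"claw": 1, "linear": [0.8, 0, 0], "rotation": [0, 0, 0]},
  {"claw": 1, "linear": [0.7, 0, 0], "rotation": [0, 0, 0]},
  {"claw": 1, "linear": [0.7, 0.05, 0], "rotation": [0, 0, 0]},
  {"claw": 1, "linear": [0.6, 0.05, 0], "rotation": [0, 0, 0]},
  {"claw": 1, "linear": [0, 0, 0], "rotation": [0, 0, 0]},
])

```text
time: 7.33
position: [0.5753, -0.1588, 0.0993]
tool_rot: [0.171, 1.573, -0.176]
ft_force: [-0.9, 0.4, 0.1]
grip_width: 0.006
```

```bash
python3 - <<'E'
from h import *
need([-.016,.075,.083])
# fold path: TCP y,z for theta, half width w
w=9.5
for th in range(100,-1,-10):
    t=np.deg2rad(th); n0=max(2,9-9/np.tan(t)) if th>0 else 2
    r=44; y=47-r*np.cos(t)+n0*np.sin(t)+w; z=34+r*np.sin(t)+n0*np.cos(t)
    print(th,round(y,1),round(z,1))
E
```

```text
t 7.3333 carrier mm [-23.9  85.7  99.3] shift/25mm [ 0.65 -0.42  0.32] turn deg [ 0.06 -0.48  0.22] F_c [-0.9  0.2  0.1] grip 0.006
100 74.6 75.5
90 65.5 78.0
80 56.2 78.6
70 46.8 77.3
60 37.8 74.0
50 29.7 69.0
40 24.1 63.8
30 19.4 57.7
20 15.8 50.9
10 13.5 43.6
0 12.5 36.0
```

>>> play_rows([
  {"claw": 1, "linear": [0.4, 0, 0.15], "rotation": [0, 0, 0]},
  {"claw": 1, "linear": [0.4, 0, 0.15], "rotation": [0, -0.003, 0.002]},
  {"claw": 1, "linear": [0, -0.4, 0], "rotation": [0, 0, 0]},
  {"claw": 1, "linear": [0, -0.4, 0], "rotation": [0, 0, 0]},
  {"claw": 1, "linear": [0, -0.4, 0], "rotation": [0, 0, 0]},
])

```text
time: 7.75
position: [0.5742, -0.1911, 0.0772]
tool_rot: [0.173, 1.569, -0.171]
ft_force: [0.1, 0.9, -0.4]
grip_width: 0.008
```

```bash
python3 - <<'E'
from h import *
need([-.010,.0565,.0786])
E
```

```text
t 7.75 carrier mm [-17.9  53.9  77.2] shift/25mm [-0.06  0.1   0.31] turn deg [ 0.16 -0.28 -0.04] F_c [-0.1  0.9 -0.4] grip 0.008
```

>>> play_rows([
  {"claw": 1, "linear": [0, -0.3, 0], "rotation": [0, 0, 0]},
  {"claw": 1, "linear": [0.12, -0.35, 0.15], "rotation": [0, 0, 0]},
  {"claw": 1, "linear": [0.2, -0.3, 0.2], "rotation": [0, 0, 0]},
])

```text
time: 8.0
position: [0.5769, -0.22, 0.0709]
tool_rot: [0.176, 1.567, -0.172]
ft_force: [-0.5, 2.5, 0.3]
grip_width: 0.003
```

```bash
python3 - <<'E'
from h import *
need([-.005,.0241,.0638])
im=get_image('side');cv2.imwrite('pics/s3.png',im)
cv2.imwrite('pics/s3c.png',cv2.resize(im[130:240,170:300],None,fx=5,fy=5,interpolation=cv2.INTER_CUBIC))
E
```

```text
t 8.0 carrier mm [-8.9 26.3 70.9] shift/25mm [ 0.28 -0.09  0.16] turn deg [ 0.01 -0.19 -0.15] F_c [-1.   2.3  0.3] grip 0.003
```

View pics/s3c.png

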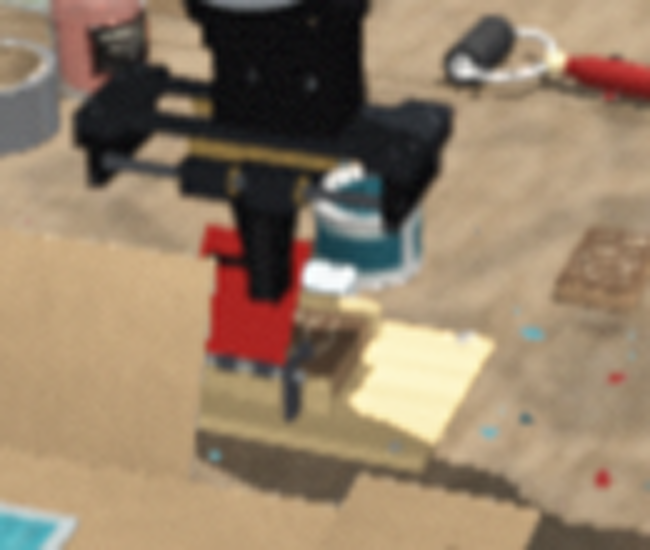

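The flap is folding, with the fingertip on its outer face just on the hinge side of the rib. I'll continue down the arc.

>>> play_rows([
  {"claw": 1, "linear": [0.3, -0.12, 0.1], "rotation": [0, 0, 0]},
  {"claw": 1, "linear": [0.25, -0.15, 0.1], "rotation": [0, 0, 0]},
  {"claw": 1, "linear": [0.25, -0.12, 0], "rotation": [0, 0, 0]},
])

```text
time: 8.3
position: [0.581, -0.2343, 0.0495]
tool_rot: [0.177, 1.565, -0.174]
ft_force: [-0.7, 2.8, 1.5]
grip_width: 0.004
```

```bash
python3 - <<'E'
from h import *
need([.0,.0135,.0436])
E
```

```text
t 8.3 carrier mm [-1.8 13.3 49.5] shift/25mm [0.23 0.01 0.07] turn deg [-0.11 -0.09 -0.07] F_c [-1.3  2.6  1.5] grip 0.004
```

>>> play_rows([
  {"claw": 1, "linear": [0.25, 0, 0], "rotation": [0, 0, 0]},
  {"claw": 1, "linear": [0.2, 0.03, 0], "rotation": [0, 0, 0]},
  {"claw": 1, "linear": [0.12, 0, 0], "rotation": [0, 0, 0]},
])

```text
time: 8.55
position: [0.5811, -0.2368, 0.035]
tool_rot: [0.175, 1.565, -0.178]
ft_force: [-8.8, 5.4, 29.6]
grip_width: 0.006
```

```bash
python3 - <<'E'
from h import *
need([.0,.0125,.036])
E
```

```text
t 8.55 carrier mm [-1.1 10.8 35. ] shift/25mm [-0.04  0.07  0.05] turn deg [-0.18 -0.06  0.11] F_c [-9.8  3.3 29.6] grip 0.006
```

>>> play_rows([
  {"claw": 1, "linear": [0.02, -0.12, 0], "rotation": [0, 0, 0]},
  {"claw": 1, "linear": [0.03, -0.15, 0], "rotation": [0, 0, 0]},
  {"claw": 1, "linear": [0.03, -0.15, 0], "rotation": [0, 0, 0]},
])

```text
time: 8.8
position: [0.5809, -0.2389, 0.036]
tool_rot: [0.181, 1.566, -0.164]
ft_force: [-2.3, 5.8, 8.2]
grip_width: 0.005
```

```bash
python3 - <<'E'
from h import *
need([.0,-.0125,.036])
E
```

```text
t 8.8 carrier mm [-0.9  8.7 36. ] shift/25mm [-0.01 -0.85  0.03] turn deg [ 0.1  -0.18 -0.61] F_c [-3.5  5.2  8.2] grip 0.005
```

>>> play_rows([
  {"claw": 1, "linear": [0.05, -0.3, 0], "rotation": [0, 0, 0]},
  {"claw": 1, "linear": [0.05, -0.35, 0], "rotation": [0, 0, 0]},
  {"claw": 1, "linear": [0.05, -0.35, 0], "rotation": [0, 0, 0]},
])

```text
time: 9.05
position: [0.5785, -0.2513, 0.0356]
tool_rot: [0.188, 1.568, -0.143]
ft_force: [-5.3, 7.3, 15.7]
grip_width: 0.006
```

```bash
python3 - <<'E'
from h import *
need([.0,-.0125,.036])
E
```

```text
t 9.05 carrier mm [-0.5 -3.9 35.6] shift/25mm [-0.03 -0.35  0.02] turn deg [ 0.65 -0.37 -1.59] F_c [-6.8  5.9 15.7] grip 0.006
```

>>> play_rows([
  {"claw": 1, "linear": [0.05, -0.35, 0], "rotation": [0, 0, -0.01]},
  {"claw": 1, "linear": [0.05, -0.35, 0], "rotation": [0, 0, -0.01]},
  {"claw": 1, "linear": [0.05, -0.35, 0], "rotation": [0, 0, 0]},
])

```text
time: 9.3
position: [0.5787, -0.2606, 0.0353]
tool_rot: [0.176, 1.569, -0.141]
ft_force: [-4.9, 19.7, 15.9]
grip_width: 0.003
```

```bash
python3 - <<'E'
from h import *
need([.0,-.0125,.036])
E
```

```text
t 9.3 carrier mm [  1.8 -12.9  35.3] shift/25mm [-0.03  0.02 -0.07] turn deg [ 1.14 -0.39 -1.23] F_c [-9.1 18.1 15.9] grip 0.003
```

The push-back rose to 18 N at y = -12.9 mm, where I expected full tuck (-12.5 mm). Now I release and check.

>>> play_rows([
  {"claw": 1, "linear": [-0.03, 0.1, 0], "rotation": [0, 0, 0]},
  {"claw": 1, "linear": [-0.4, 0, 0], "rotation": [0, 0, 0]},
  {"claw": 1, "linear": [-1, 0, 0], "rotation": [0, 0, 0]},
  {"claw": 1, "linear": [-1, 0, -0.8], "rotation": [0, 0, 0]},
  {"claw": 1, "linear": [-1, 0, -1], "rotation": [0, 0, 0]},
  {"claw": 1, "linear": [-1, 0, -1], "rotation": [0, 0, 0]},
  {"claw": 1, "linear": [-1, 0, -1], "rotation": [0, 0, 0]},
  {"claw": 1, "linear": [-1, 0, -0.5], "rotation": [0, 0, 0]},
  {"claw": 1, "linear": [0, 0, 0], "rotation": [0, 0, 0]},
])

```text
time: 10.05
position: [0.4721, -0.2389, 0.2018]
tool_rot: [0.171, 1.569, -0.139]
ft_force: [1.8, -0.2, 0.2]
grip_width: 0.002
```

```bash
python3 - <<'E'
from h import *
need([-.1,0,.2])
p,R,s=tool(); im=get_image('wrist'); cv2.imwrite('pics/w4.png',im)
q=wproj([[-24,-33,36],[40,-33,36],[-24,31,36],[40,31,36],[-112,68,8],[72,-62,8],[-47.5,32,29]],p,R); print(q.round(0).tolist())
a,b=q.min(0)-25,q.max(0)+25; x0,y0=np.maximum(a,0).astype(int); x1,y1=np.minimum(b,[512,384]).astype(int)
c=cv2.resize(im[y0:y1,x0:x1],None,fx=2.5,fy=2.5,interpolation=cv2.INTER_CUBIC)[:440,:790]
t=get_image('side'); cv2.imwrite('pics/s4.png',t); t=cv2.resize(t[130:240,170:300],None,fx=4,fy=4,interpolation=cv2.INTER_CUBIC)
cv2.imwrite('pics/w4c.png',c); cv2.imwrite('pics/s4c.png',t); print(c.shape)
E
```

```text
t 10.05 carrier mm [-107.   -15.2  201.8] shift/25mm [0.08 0.6  0.3 ] turn deg [ 1.41 -0.34 -1.12] F_c [1.8 0.2 0.2] grip 0.002
[[337.0, 199.0], [398.0, 200.0], [343.0, 136.0], [406.0, 138.0], [254.0, 95.0], [412.0, 218.0], [318.0, 133.0]]
(435, 520, 3)
```

View pics/w4c.png

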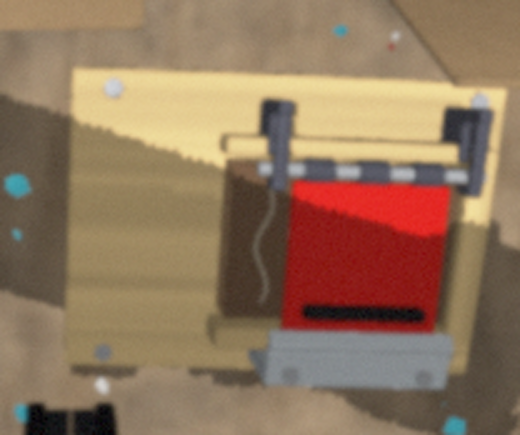

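View pics/s4c.png

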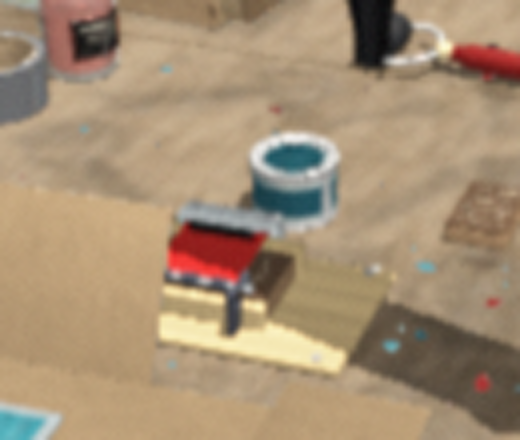

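The wrist view shows the flap flat, with its edge under the lip at (355,335) and the hinge rod slid over. The block's rear edge at (220,240) is just inside the mouth. The side view agrees, and the ink tin hasn't moved.

```bash
python3 -c "
from bench import *
print(close_job())"
```

```text
the job is handed in; nothing more can be done
None
```

The block is home in its carrier and the red flap is shut under the lip. I handed the job in at about 10 s of the 48 s allowed.

- **Block:** I pushed it along the channel with the closed fingertips until it met about 11 N of resistance. The wrist picture then showed it against the end stop, with its rear edge just inside the mouth. By eye it is home to within 1–3 mm.
- **Flap:** I folded it over from the outer side, pressed it flat with a brief peak of about 30 N, and slid it toward the lip by the rib. It stopped firmly at about 18 N, at y = -12.9 mm. I had predicted -12.5 mm for the full 16 mm of tuck.
- **After letting go:** The wrist and side pictures, taken about half a second after release, show the flap flat with its edge under the lip.
- **Other things:** The ink tin looked untouched in the last side picture. I did not measure the rubbing disc or paste pot again, but the arm did not work near them.

Two things did not quite agree. The carrier position from the top camera and the wrist view differed by about 3 mm along the channel; I pushed until contact, so it didn't affect the result. The fingertip also drifted about 16 mm sideways on its first descent, in free space, and I corrected that before touching the block.

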